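# Portion two boiled eggs from the caddy

### The job

Lift the steel egg caddy by its handle, bring it level over the white bowl and, from low down, slowly tilt one end down until the eggs shift; hold it tilted there until exactly two eggs have rolled out and come to rest in the bowl. Then bring it level and stand it upright on the middle of the round cork mat with the other three eggs still inside, and let go. Do not touch the eggs with the gripper, leave the bowl where it is, and do not disturb the other things on the counter.

Things in the scene. Friction and masses are not known exactly. Their poses are not given: they have to be found in the camera images.
- caddy: open steel egg caddy (a trough-shaped cup) standing on the counter, 148 mm along its x, 74 mm along its y, about 0.35 kg empty; origin at the centre of its underside, z up. Floor and walls 4 mm thick. The two end walls (at x = -74 and +74 mm) are 52 mm high and are the pouring lips; both ends are alike. The side walls (at y = -37 and +37) are 80 mm high, and from their middles a flat arch carries the handle.
- caddy_handle (a point): centre of the caddy's handle, a straight wooden bar along the caddy's y, 118 mm above its underside; the bar is 14 mm thick (along the caddy's x), 20 mm tall and 66 mm long between the arch's two flat 16 mm wide uprights. Under the bar there is 22 mm of free air above the eggs. Gripped from above across its thickness, it carries the caddy in balance.
- bowl: white round bowl, loose, about 0.8 kg, 200 mm across its rim, 70 mm high; origin at the centre of its underside
- trivet: round cork pot mat, fixed, 200 mm across, 8 mm thick; origin at the centre of its underside, so its top is 8 mm above the origin
- caddy_core (a point): point inside the caddy on its middle axis, 35 mm above its underside
- bowl_mid (a point): point on the bowl's axis, 50 mm above its underside
- egg0_center (a point): centre of a hard-boiled brown egg, 60 mm long, 44 mm thick, about 60 g; starts in the caddy lying across it (bottom layer, one end). All five eggs look alike and any of them may be the ones poured. The upper two rest in the hollows between the lower three, their tops 86 mm above the caddy's underside; they roll over an end wall at a tilt of roughly 25 to 40 degrees, one shortly after the other, while the lower three stay behind the wall well beyond that.
- egg1_center (a point): centre of a hard-boiled brown egg, 60 mm long, 44 mm thick, about 60 g; starts in the caddy lying across it (bottom layer, middle). All five eggs look alike and any of them may be the ones poured. The upper two rest in the hollows between the lower three, their tops 86 mm above the caddy's underside; they roll over an end wall at a tilt of roughly 25 to 40 degrees, one shortly after the other, while the lower three stay behind the wall well beyond that.
- egg2_center (a point): centre of a hard-boiled brown egg, 60 mm long, 44 mm thick, about 60 g; starts in the caddy lying across it (bottom layer, other end). All five eggs look alike and any of them may be the ones poured. The upper two rest in the hollows between the lower three, their tops 86 mm above the caddy's underside; they roll over an end wall at a tilt of roughly 25 to 40 degrees, one shortly after the other, while the lower three stay behind the wall well beyond that.
- egg3_center (a point): centre of a hard-boiled brown egg, 60 mm long, 44 mm thick, about 60 g; starts in the caddy lying across it (upper layer). All five eggs look alike and any of them may be the ones poured. The upper two rest in the hollows between the lower three, their tops 86 mm above the caddy's underside; they roll over an end wall at a tilt of roughly 25 to 40 degrees, one shortly after the other, while the lower three stay behind the wall well beyond that.
- egg4_center (a point): centre of a hard-boiled brown egg, 60 mm long, 44 mm thick, about 60 g; starts in the caddy lying across it (upper layer). All five eggs look alike and any of them may be the ones poured. The upper two rest in the hollows between the lower three, their tops 86 mm above the caddy's underside; they roll over an end wall at a tilt of roughly 25 to 40 degrees, one shortly after the other, while the lower three stay behind the wall well beyond that.
- jar_a: bystander: lidded glass jar, 76 mm across, 130 mm tall; origin at the centre of its underside
- jar_b: bystander: lidded glass jar, 72 mm across, 120 mm tall; origin at the centre of its underside
- shaker: bystander: small steel salt shaker, 48 mm across, 80 mm tall; origin at the centre of its underside
- mug: bystander: white mug with a handle, 76 mm across, 85 mm tall; origin at the centre of its underside
- ramekin: bystander: small open white ramekin, 72 mm across, 45 mm tall; origin at the centre of its underside
- napkin_holder: bystander: dark steel napkin block, 50 x 130 x 70 mm; origin at the centre of its underside
Mind the look-alikes: they are no part of the job. Several things have the shape of the trivet; the one meant has the colours described above.

How it is judged:
By the outcome, as a careful person would: the job done as asked, in the order asked, and still so for the second after the job is handed in, with the robot touching nothing.
It also fails if it takes over 64 s, if anything falls off the work surface, if the arm or the gripper's body presses on something with over 40 N, if the wrist force passes 120 N, or if a joint passes its speed limit or range.

### The arm

A 6-joint arm with a two-finger parallel gripper is mounted at the origin on the work surface. World frame = base frame: x ahead of the robot, y to its left, z up, the work surface at z = 0. Lengths are in m, angles in degrees, forces in N, time in s.
With the tool pointing down it reaches from about 0.3 to 0.75 m from the base axis. Payload 8.5 kg.
Tool frame: the origin (TCP) lies between the finger pads; the fingertips stand 17 mm ahead of it and the grasp point (between the pads) lies 2 mm behind it (env.tip_reach is the distance from the TCP to the fingertips, in m); z points along the fingers, y is the line along which they close (so a half turn about z gives the same grasp; the last joint's range is limited). The gripper opens to 85 mm and grips with 20 to 120 N. Pads are 22 mm wide; open, the fingers measure 114 mm over their backs; the gripper's body (76 mm by 85 mm) begins 54 mm behind the grasp point. The pads swing forward as they close: fully open they stand 13 mm farther back than shut.
Start: joints at [-77.538, 21.807, 74.336, -0, 83.858, -12.336], TCP at [0.231, -0.499, 0.248] pointing down, gripper open.
Joint ranges: [-178.18, 178.18], [-50.72, 133.34], [12.68, 142.11], [-81.47, 261.47], [9.98, 163.14], [-165.26, 165.26]. Speed limits (degrees/s): [136.94, 136.94, 180, 180, 180, 180].

### API

Orientations are given as a 3x3 rotation matrix whose columns are the frame's x, y, z axes.
In Python, from rig import env, viewer gives the robot as it stands.
- The arm moves only by the tool move_arm, never from a script. Its argument "motion" is a list of rows, each a list of 2 entries, a list of its own where there are three numbers: the shift along the tool's x, y, z normalised to -1 to 1, where 1 is 50 mm, then the turn, a rotation vector about the tool's x, y, z normalised to -1 to 1, where 1 is 8 degrees. A call has 1 to 20 rows; each row shifts and turns the commanded pose from where the row before left it, along the tool's axes as they then stand; what a row does not reach is not made up. A row lasts 1/10 s, in which the tool goes at most 50 mm and 8.59 degrees, less where a joint would pass 70% of its speed; a pose out of reach is approached as far as the arm can. A call with a number of a shift or a turn outside -1 to 1 is refused whole. A call with a gripper value outside its range is refused whole. "claw" is the closure, from 0 (fully open) to 1 (shut), set as the call begins (left out, the last holds). The fingers move at their own pace and stop on an object; "force" is the grip in N (left out, the last holds). Time passes only in rows, so rows that do not move let the fingers close. It gives the time, the measured TCP pose, the force, the opening and the grip force at its end, in the units of the state.
- env.observe(): the state, without advancing time (a new reading comes with each control period).
- viewer.get_image(name): name is "scene" or "top" or "wrist"; returns a dict with "frame" (480x640x3 uint8, red, green, blue), "depth" (480x640 float32, m along the optical axis (not along the pixel's ray), 0 where there is no reading), "fx", "fy", "cx", "cy" (pixels), "eye" and "attitude" of the camera in the world; the wrist camera has in their place "T_tool_cam" (4x4, takes a point from camera to tool coordinates, whose origin is the TCP and whose axes are the flange's). Camera axes: x right, y up, looking along -z (the intrinsics and any distortion apply to the point x, -y, -z); pixel columns grow to the right and rows downward; lengths in m; the calibration is good to about 2 mm. A picture is of the moment at which its call begins: read the wrist's pose just before it.
- env.close_job(): hands the job in; it is judged then, once.
The state is a dict: "time_s": time; "q": joint angles; "qvel": joint speeds; "joint_efforts": joint torques, N m; "position": TCP position; "tool_rot": TCP orientation; "ft_force": force on the tool from outside, world axes, zero at the start; "wrist_torque": the same for the moment, N m; "grip_width": finger opening in m; "gripper_force": force on a finger pad.
Only numpy, scipy, OpenCV 4.12 (cv2) and the standard library are available. Lean on these libraries where they do the work, as an engineer would, in place of code of your own. Each camera call takes 0.05 s, during which the arm holds its last target. There are 200 camera calls.

## Working session

There is one attempt and no reset: what is moved stays moved. The work goes in short steps, Python scripts to look and compute and a tool call to move; the robot and the scene stay as the last step left them, time stands still between calls to the robot, and variables do not carry over. Pictures are saved under pics/ and viewed, at most 10 in all, crops included, and the job is handed in when it is done.

Besides the shell and the picture viewer there is one more tool, called after "Emit:" as a command line: name --argument value ..., lists and objects as JSON in quotes. move_arm: Moves the arm, as the interface text tells. Scaled input: -1 to 1 covers 50 mm each way for a shift and 8 degrees each way for a turn. Its arguments: {"type":"object","properties":{"motion":{"type":"array","items":{"type":"array"}},"claw":{"type":"number"},"force":{"type":"number"}},"required":["motion"]}

```bash
mkdir -p pics
cat > h.py <<'E'
import numpy as np, cv2
from rig import env, viewer
def shot(name,fn,crop=None,s=1):
    im=viewer.get_image(name); np.savez('pics/'+fn+'.npz',**{k:v for k,v in im.items()})
    f=im['frame'][:,:,::-1]
    if crop: x0,y0,x1,y1=crop; f=f[y0:y1,x0:x1]
    cv2.imwrite('pics/'+fn+'.png',cv2.resize(f,None,fx=s,fy=s)); return im
def cloud(im):
    d=im['depth']; v,u=np.mgrid[0:480,0:640]
    p=np.stack([(u-im['cx'])/im['fx']*d,-(v-im['cy'])/im['fy']*d,-d],-1)
    R=np.array(im['attitude'])
    if R.size==9: R=R.reshape(3,3)
    P=p@R.T+np.array(im['eye']); P[d==0]=np.nan; return P
E
python3 - <<'E'
from h import *
a=shot('top','top0'); b=shot('scene','scene0')
for i in(a,b): print({k:v for k,v in i.items() if k not in('frame','depth')})
print(env.observe())
E
```

```text
{'fx': 477.07313009776925, 'fy': 477.07313009776925, 'cx': 313.6181615950012, 'cy': 236.91623901464024, 'eye': array([0.41360757, 0.02319191, 1.36072204]), 'attitude': array([[ 2.56045120e-02,  9.98082045e-01, -5.63616856e-02],
       [-9.99672089e-01,  2.55439406e-02, -1.79496957e-03],
       [-3.51827346e-04,  5.63891633e-02,  9.98408803e-01]])}
{'fx': 453.97020493944797, 'fy': 453.97020493944797, 'cx': 317.4098223404859, 'cy': 237.9116387314072, 'eye': array([ 0.9231808 , -0.57371664,  0.79036298]), 'attitude': array([[ 0.79587669, -0.42990026,  0.42634031],
       [ 0.60511637,  0.54110777, -0.58398336],
       [ 0.02035854,  0.72276425,  0.69079474]])}
{'time_s': 0.1, 'q': array([-7.75374885e+01,  2.18382595e+01,  7.43791500e+01,  1.15880193e-03,
        8.38606984e+01, -1.23344858e+01]), 'qvel': array([-0.0258965 , -0.13305951, -0.06340834, -0.01068527,  0.0189511 ,
       -0.05974356]), 'joint_efforts': array([ 5.51627410e-03, -4.49215364e+01, -2.31656581e+01, -1.22800011e-04,
        3.62811661e-03,  7.96521729e-07]), 'position': array([ 0.23063157, -0.49903646,  0.24777035]), 'tool_rot': array([[ 9.07800415e-01,  4.19402350e-01, -2.74553168e-04],
       [ 4.19402324e-01, -9.07799486e-01,  1.33545811e-03],
       [ 3.10855044e-04, -1.32747766e-03, -9.99999071e-01]]), 'ft_force': array([ 0.67302952,  0.62536483, -0.01590398]), 'wrist_torque': array([ 0.03062433, -0.00399831,  0.0139704 ]), 'gripper_force': 0.0, 'grip_width': 0.08551877841673493}
```

View pics/top0.png

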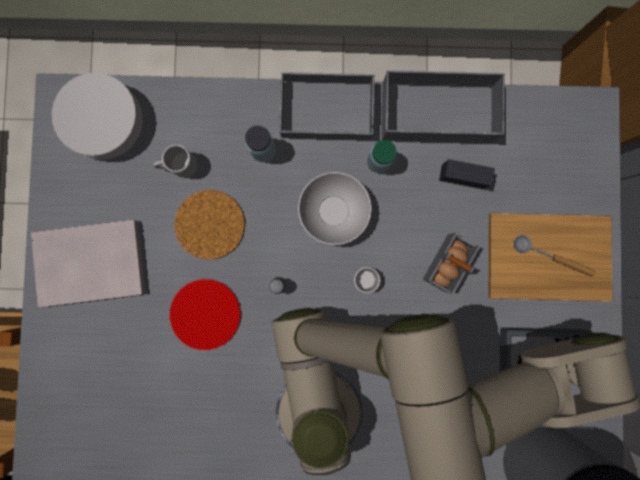

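View pics/scene0.png

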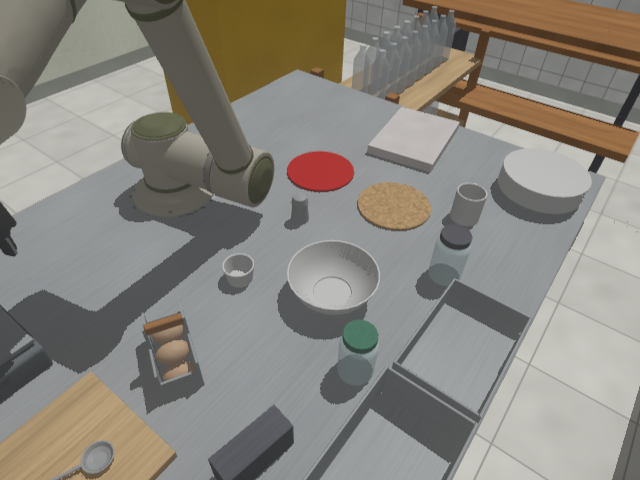

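In the top view the cork mat is at (209,224) and the red disc at (205,314) has the same shape; the pale pan at (97,115) is something else. The cork-coloured one is meant. The caddy is at (453,263) and the bowl at (335,209). I'll enlarge both and measure.

Run:
```python
from h import *
a=dict(np.load('pics/top0.npz')); P=cloud(a); f=a['frame'][:,:,::-1]
c1=cv2.resize(f[225:305,413:493],(480,480),interpolation=cv2.INTER_CUBIC)
c2=cv2.resize(f[170:370,150:280],(312,480))
cv2.imwrite('pics/crop1.png',np.hstack([c1,c2]))
def circ(m):
    c=max(cv2.findContours(m.astype(np.uint8),cv2.RETR_EXTERNAL,cv2.CHAIN_APPROX_NONE)[0],key=cv2.contourArea)[:,0]
    q=P[c[:,1],c[:,0]]; return q
def fit(q):
    q=q[~np.isnan(q).any(1)]; A=np.c_[2*q[:,:2],np.ones(len(q))]; s=np.linalg.lstsq(A,(q[:,:2]**2).sum(1),rcond=None)[0]
    return s[:2],np.sqrt(s[2]+s[:2]@s[:2]),np.median(q[:,2])
# bowl: rim points
m=np.zeros((480,640),bool); m[165:252,290:380]=1
print('bowl',fit(P[m&(P[...,2]>.06)&(P[...,2]<.08)]))
print('jar/other heights in bowl box', np.nanmax(P[m][:,2]))
hsv=cv2.cvtColor(f,cv2.COLOR_BGR2HSV); m2=np.zeros_like(m); m2[180:268,165:250]=1
mk=m2&(hsv[...,1]>90); q=P[mk&(P[...,2]<.03)]; print('trivet',np.nanmean(q,0),mk.sum(),fit(circ(mk)))
m3=np.zeros_like(m); m3[225:305,415:490]=1
q=P[m3&(P[...,2]>.1)]; print('handle n',len(q),q.mean(0),q[:,2].max()); print(np.linalg.eigh(np.cov(q[:,:2].T)))
for lo,hi in((.035,.06),(.06,.084)):
  q=P[m3&(P[...,2]>lo)&(P[...,2]<hi)]; print(lo,len(q),cv2.minAreaRect(q[:,:2].astype(np.float32)))
for n,u,v in (('jarB',258,138),('jarg',382,152),('mug',177,157),('shaker',278,286),('ram',367,280),('napk',468,173),('board',550,280)): print(n,P[v,u].round(3))
```

```text
bowl (array([ 0.57063178, -0.03095043]), np.float64(0.09607646190885918), np.float64(0.06864220922547337))
jar/other heights in bowl box 0.09485927731644916
trivet [0.51871745 0.3233902  0.00914167] 3825 (array([0.51915706, 0.32369371]), np.float64(0.09792427139848159), np.float64(0.008146001740019893))
handle n 200 [ 0.4279068  -0.34969994  0.1267396 ] 0.13509984892216487
EighResult(eigenvalues=array([2.09873535e-05, 5.40626625e-04]), eigenvectors=array([[-0.87695422,  0.48057393],
       [ 0.48057393,  0.87695422]]))
0.035 598 ((0.42838966846466064, -0.3508559465408325), (0.07338778674602509, 0.14846812188625336), 61.972129821777344)
0.06 696 ((0.42708662152290344, -0.3523893356323242), (0.07683471590280533, 0.14826875925064087), 61.52985382080078)
jarB [0.738 0.177 0.133]
jarg [ 0.711 -0.148  0.122]
mug [0.71  0.424 0.006]
shaker [0.352 0.117 0.078]
ram [ 0.372 -0.128  0.013]
napk [ 0.672 -0.391  0.072]
board [ 0.385 -0.64   0.017]
```

View pics/crop1.png

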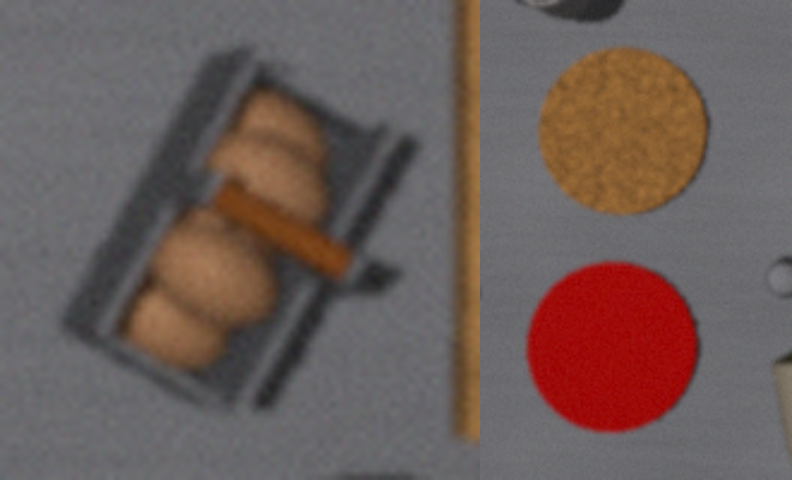

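The crop confirms it: the cork-textured disc (upper right) is the mat and the red one is the look-alike. The caddy shows two upper eggs and its bar runs at about 61.5° in the world. I'll move above the handle.

Emit:
move_arm --motion '[[[0.4,-0.09,0],[0,0,0]],[[0.6,-0.13,0.1],[0,0,0]],[[0.7,-0.15,0.15],[0,0,0]],[[0.7,-0.15,0.15],[0,0,0]],[[0.7,-0.15,0.15],[0,0,0]],[[0.7,-0.15,0.15],[0,0,0]],[[0.6,-0.13,0.15],[0,0,0]],[[0.43,-0.11,0.11],[0,0,0]],[[0,0,0],[0,0,-0.5]],[[0,0,0],[0,0,-0.8]],[[0,0,0],[0,0,-0.8]],[[0,0,0],[0,0,-0.8]],[[0,0,0],[0,0,-0.8]],[[0,0,0],[0,0,-0.59]],[[0,0,0],[0,0,-0.3]],[[0,0,0],[0,0,0]],[[0,0,0],[0,0,0]]]' --claw 0

```text
time_s: 1.8
position: [0.4276, -0.3498, 0.2001]
tool_rot: [[0.478, 0.878, -0.0], [0.878, -0.478, 0.0], [0.0, -0.0, -1.0]]
ft_force: [-0.2, 1.0, -0.9]
grip_width: 0.0856
gripper_force: 0.0
```

```bash
cat >> h.py <<'E'
def wcloud(im,o):
    d=im['depth']; v,u=np.mgrid[0:480,0:640]
    p=np.stack([(u-im['cx'])/im['fx']*d,-(v-im['cy'])/im['fy']*d,-d],-1)
    T=np.array(im['T_tool_cam']); p=p@T[:3,:3].T+T[:3,3]
    P=p@o['tool_rot'].T+o['position']; P[d==0]=np.nan; return P
E
python3 - <<'E'
from h import *
o=env.observe(); im=shot('wrist','w1'); P=wcloud(im,o)
print(o['position'],o['tool_rot'].round(3))
hsv=cv2.cvtColor(im['frame'],cv2.COLOR_RGB2HSV)
m=(P[...,2]>.112)&(P[...,2]<.14)&(np.hypot(P[...,0]-.428,P[...,1]+.35)<.06)
q=P[m]; print(len(q),np.median(q,0),cv2.minAreaRect(q[:,:2].astype(np.float32)))
t=(q-o['position'])@o['tool_rot']; print('tool',t.min(0),t.max(0),np.percentile(t,[2,98],0))
E
```

```text
[ 0.42762127 -0.34978837  0.2001111 ] [[ 0.478  0.878 -0.   ]
 [ 0.878 -0.478  0.   ]
 [ 0.    -0.    -1.   ]]
3700 [ 0.42725252 -0.34807934  0.12778112] ((0.4250873327255249, -0.3521307110786438), (0.07453414797782898, 0.015993351116776466), 61.5536003112793)
tool [-0.04054333 -0.009132    0.06979679] [0.03398775 0.00698975 0.08802503] [[-0.03858411 -0.00801678  0.07085451]
 [ 0.03367789  0.00591011  0.08230844]]
```

View pics/w1.png

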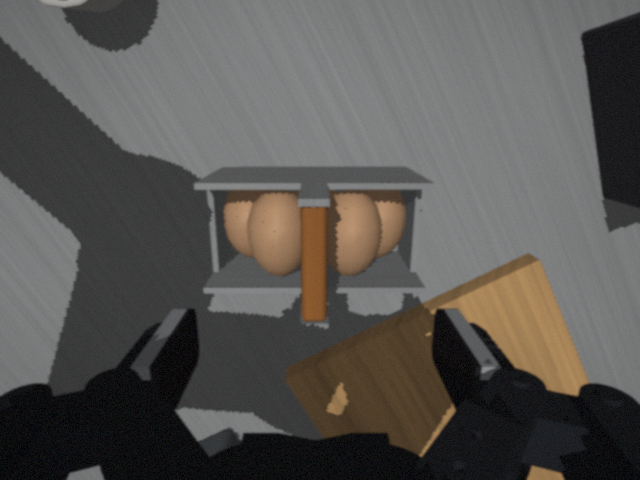

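The wrist view shows the bar at (314,265) midway between the fingers and parallel to them, off by about -3 mm in tool x and -1 mm in tool y. I'll descend and grip.

Emit:
move_arm --motion '[[[-0.06,-0.02,0.1],[0,0,0]],[[0,0,0.3],[0,0,0]],[[0,0,0.4],[0,0,0]],[[0,0,0.4],[0,0,0]],[[0,0,0.2],[0,0,0]],[[0,0,0.14],[0,0,0]],[[0,0,0.06],[0,0,0]],[[0,0,0],[0,0,0]],[[0,0,0],[0,0,0]]]'

```text
time_s: 2.75
position: [0.4256, -0.3523, 0.1209]
tool_rot: [[0.477, 0.879, 0.001], [0.879, -0.477, -0.001], [-0.0, 0.001, -1.0]]
ft_force: [-0.8, 0.3, 0.4]
grip_width: 0.0855
gripper_force: 0.0
```

Emit:
move_arm --motion '[[[0,0,0],[0,0,0]],[[0,0,0],[0,0,0]],[[0,0,0],[0,0,0]],[[0,0,0],[0,0,0]],[[0,0,0],[0,0,0]],[[0,0,0],[0,0,0]],[[0,0,0],[0,0,0]],[[0,0,0],[0,0,0]],[[0,0,0],[0,0,0]],[[0,0,0],[0,0,0]],[[0,0,0],[0,0,0]],[[0,0,0],[0,0,0]]]' --claw 1 --force 70

```text
time_s: 3.95
position: [0.4255, -0.3522, 0.1205]
tool_rot: [[0.477, 0.879, 0.0], [0.879, -0.477, -0.0], [-0.0, 0.001, -1.0]]
ft_force: [-0.0, 0.8, 4.8]
grip_width: 0.0129
gripper_force: 69.7
```

Emit:
move_arm --motion '[[[0,0,-0.02],[0,0,0]],[[0,0,-0.04],[0,0,0]],[[0,0,-0.08],[0,0,0]],[[0,0,-0.14],[0,0,0]],[[0,0,-0.2],[0,0,0]],[[0,0,-0.24],[0,0,0]],[[0,0,-0.26],[0,0,0]],[[0,0,-0.26],[0,0,0]],[[0,0,-0.24],[0,0,0]],[[0,0,-0.2],[0,0,0]],[[0,0,-0.16],[0,0,0]],[[0,0,-0.12],[0,0,0]],[[0,0,-0.08],[0,0,0]],[[0,0,-0.04],[0,0,0]],[[0,0,-0.02],[0,0,0]],[[0,0,0],[0,0,0]],[[0,0,0],[0,0,0]]]'

```text
time_s: 5.65
position: [0.4253, -0.3519, 0.225]
tool_rot: [[0.477, 0.879, -0.0], [0.879, -0.477, 0.001], [0.0, -0.001, -1.0]]
ft_force: [0.2, -0.4, -7.1]
grip_width: 0.0131
gripper_force: 68.4
```

Run:
```python
from h import *
o=env.observe(); im=shot('scene','s1',(60,180,380,400),2); P=cloud(im)
print(o['position'],o['tool_rot'].round(3),o['ft_force'],o['q'].round(1))
```

```text
[ 0.42529529 -0.3519431   0.22500356] [[ 0.477  0.879 -0.   ]
 [ 0.879 -0.477  0.001]
 [ 0.    -0.001 -1.   ]] [ 0.20321516 -0.38619922 -7.11215429] [-51.9  23.   76.3   0.   80.7 -23.4]
```

View pics/s1.png

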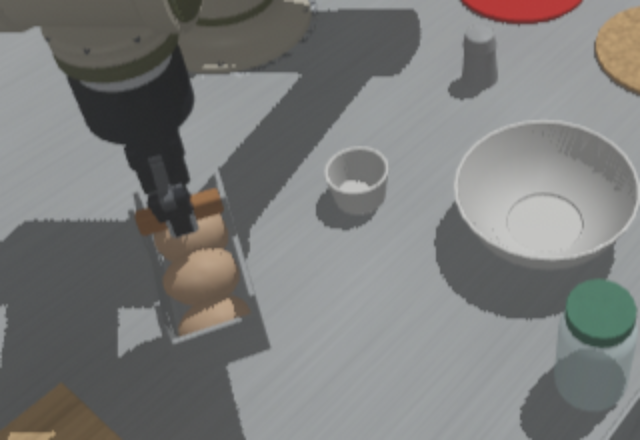

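The caddy is lifted level with all its eggs, and the way to the bowl is clear. I'll carry it there, then yaw.

Emit:
move_arm --motion '[[[0.08,0,0],[0,0,0]],[[0.16,0,0],[0,0,0]],[[0.24,0,0],[0,0,0]],[[0.32,0,0],[0,0,0]],[[0.4,0.01,0],[0,0,0]],[[0.48,0.01,0],[0,0,0]],[[0.52,0.01,0],[0,0,0]],[[0.52,0.01,0],[0,0,0]],[[0.52,0.01,0],[0,0,0]],[[0.52,0,0],[0,0,0]],[[0.48,0,0],[0,0,0]],[[0.44,0,0],[0,0,0]],[[0.4,0,0],[0,0,0]],[[0.32,0,0],[0,0,0]],[[0.24,0,0],[0,0,0]],[[0.16,0,0],[0,0,0]],[[0.12,0,0],[0,0,0]],[[0.08,0,0],[0,0,0]],[[0,0,0],[0,0,0]]]'

```text
time_s: 7.6
position: [0.5707, -0.0895, 0.2253]
tool_rot: [[0.477, 0.879, -0.0], [0.879, -0.477, -0.0], [-0.0, -0.0, -1.0]]
ft_force: [-1.0, -0.2, -6.8]
grip_width: 0.0127
gripper_force: 68.4
```

Emit:
move_arm --motion '[[[0,0,0],[0,0,0.1]],[[0,0,0],[0,0,0.25]],[[0,0,0],[0,0,0.4]],[[0,0,0],[0,0,0.5]],[[0,0,0],[0,0,0.6]],[[0,0,0],[0,0,0.6]],[[0,0,0],[0,0,0.6]],[[0,0,0],[0,0,0.6]],[[0,0,0],[0,0,0.6]],[[0,0,0],[0,0,0.6]],[[0,0,0],[0,0,0.6]],[[0,0,0],[0,0,0.6]],[[0,0,0],[0,0,0.54]],[[0,0,0],[0,0,0.45]],[[0,0,0],[0,0,0.35]],[[0,0,0],[0,0,0.2]],[[0,0,0],[0,0,0.1]],[[0,0,0],[0,0,0]],[[0,0,0],[0,0,0]]]'

```text
time_s: 9.5
position: [0.5706, -0.0896, 0.2253]
tool_rot: [[1.0, 0.0, -0.0], [0.0, -1.0, -0.0], [-0.0, 0.0, -1.0]]
ft_force: [-0.4, 0.5, -6.7]
grip_width: 0.0129
gripper_force: 68.4
```

Run:
```python
from h import *
o=env.observe(); im=shot('scene','s2',(180,120,500,360),2); P=cloud(im)
print(o['position'],o['tool_rot'].round(3),o['ft_force'],o['q'].round(1))
m=(P[...,2]>.055)&(P[...,2]<.075)&(np.hypot(P[...,0]-.571,P[...,1]+.031)<.12); q=P[m]
A=np.c_[2*q[:,:2],np.ones(len(q))]; s=np.linalg.lstsq(A,(q[:,:2]**2).sum(1),rcond=None)[0]; print('bowl scene',s[:2],np.sqrt(s[2]+s[:2]@s[:2]))
```

```text
[ 0.5705952  -0.08961315  0.22533353] [[ 1.  0. -0.]
 [ 0. -1. -0.]
 [-0.  0. -1.]] [-0.41228509  0.49140478 -6.72208656] [-20.7  25.5  72.1  -0.   82.3  69.3]
bowl scene [ 0.56752748 -0.02787271] 0.09577234906299029
```

View pics/s2.png

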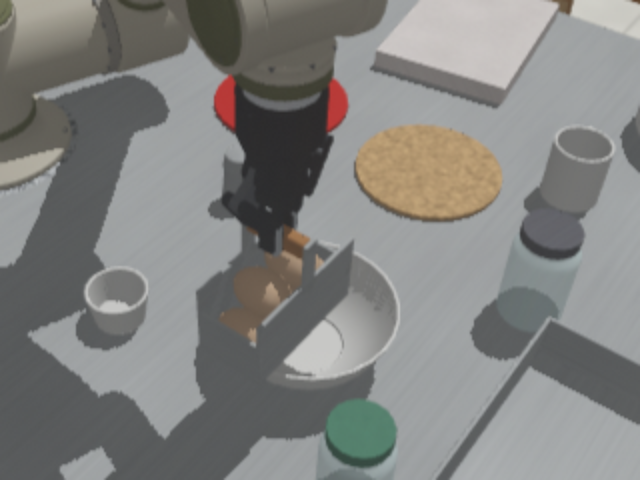

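The caddy is level over the near part of the bowl with its eggs still in. Now lower and begin tilting the +y end down.

Emit:
move_arm --motion '[[[0,0,0.04],[0,0,0]],[[0,0,0.08],[0,0,0]],[[0,0,0.1],[0,0,0]],[[0,0,0.08],[0,0,0]],[[0,0,0.06],[0,0,0]],[[0,0,0.02],[0,0,0]],[[0,0,0],[0,0,0]],[[0,0,0],[-0.05,0,0]],[[0,0,0],[-0.1,0,0]],[[0,0,0],[-0.15,0,0]],[[0,0,0],[-0.2,0,0]],[[0,0,0],[-0.2,0,0]],[[0,0,0],[-0.2,0,0]],[[0,0,0],[-0.2,0,0]],[[0,0,0],[-0.2,0,0]],[[0,0,0],[-0.2,0,0]],[[0,0,0],[-0.2,0,0]],[[0,0,0],[-0.2,0,0]],[[0,0,0],[-0.15,0,0]],[[0,0,0],[-0.1,0,0]]]'

```text
time_s: 11.55
position: [0.5706, -0.0894, 0.2062]
tool_rot: [[1.0, 0.0, -0.0], [0.0, -0.955, -0.297], [-0.0, 0.297, -0.955]]
ft_force: [-0.6, 0.1, -6.1]
grip_width: 0.0129
gripper_force: 68.4
```

Emit:
move_arm --motion '[[[0,0,0],[-0.1,0,0]],[[0,0,0],[-0.1,0,0]],[[0,0,0],[-0.1,0,0]],[[0,0,0],[-0.1,0,0]],[[0,0,0],[-0.1,0,0]],[[0,0,0],[-0.1,0,0]],[[0,0,0],[-0.1,0,0]],[[0,0,0],[-0.05,0,0]],[[0,0,0],[0,0,0]],[[0,0,0],[0,0,0]],[[0,0,0],[0,0,0]],[[0,0,0],[0,0,0]],[[0,0,0],[0,0,0]]]'

```text
time_s: 12.85
position: [0.5706, -0.0896, 0.2064]
tool_rot: [[1.0, -0.0, 0.0], [-0.0, -0.919, -0.394], [0.0, 0.394, -0.919]]
ft_force: [0.4, 0.1, -6.5]
grip_width: 0.0126
gripper_force: 68.5
```

```bash
cat > chk.py <<'E'
import sys
from h import *
o=env.observe(); n=sys.argv[1]
a=shot('scene',n); b=shot('top',n+'t'); f=a['frame'][:,:,::-1]; g=b['frame'][:,:,::-1]
cv2.imwrite('pics/'+n+'c.png',np.hstack([cv2.resize(f[150:350,200:400],(400,400)),cv2.resize(g[150:270,270:390],(400,400))]))
R=o['tool_rot']; print(o['time_s'],'tilt',np.degrees(np.arctan2(R[1,2],-R[2,2])),o['position'],o['ft_force'],o['wrist_torque'],o['q'].round(0))
E
python3 chk.py p1
```

```text
12.85 tilt -23.198031254575838 [ 0.57063833 -0.08958678  0.20636026] [ 0.38314855  0.12473423 -6.49737741] [ 0.82600398 -0.04177636 -0.02803743] [-11.  27.  77. -24.  73.  85.]
```

View pics/p1c.png

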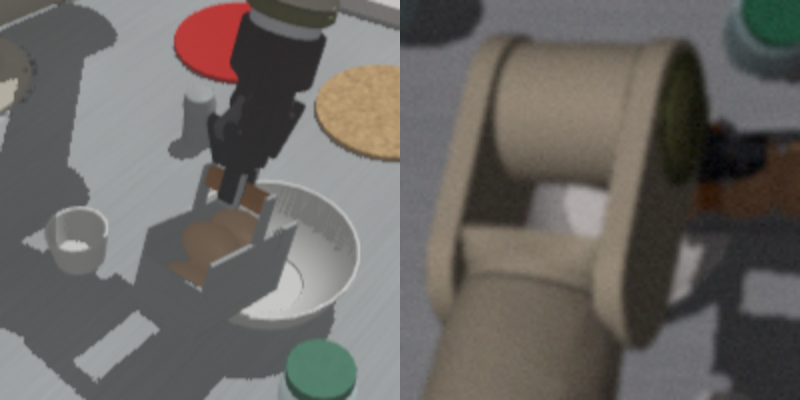

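Tilted 23° with both upper eggs still in. I'll continue in small steps with holds, watching the weight.

Emit:
move_arm --motion '[[[0,0,0],[-0.1,0,0]],[[0,0,0],[-0.1,0,0]],[[0,0,0],[-0.1,0,0]],[[0,0,0],[0,0,0]],[[0,0,0],[0,0,0]],[[0,0,0],[0,0,0]],[[0,0,0],[0,0,0]],[[0,0,0],[0,0,0]]]'

```text
time_s: 13.75
position: [0.5706, -0.0896, 0.2064]
tool_rot: [[1.0, -0.0, 0.0], [-0.0, -0.902, -0.432], [0.0, 0.432, -0.902]]
ft_force: [1.0, -0.6, -6.7]
grip_width: 0.013
gripper_force: 68.5
```

```bash
python3 chk.py p2
```

```text
13.75 tilt -25.599172883241835 [ 0.57061449 -0.08959332  0.20637786] [ 1.02899759 -0.64958896 -6.74168823] [ 0.86432022 -0.05661002 -0.01299099] [-10.  27.  77. -26.  73.  87.]
```

Emit:
move_arm --motion '[[[0,0,0],[-0.1,0,0]],[[0,0,0],[-0.1,0,0]],[[0,0,0],[-0.1,0,0]],[[0,0,0],[0,0,0]],[[0,0,0],[0,0,0]],[[0,0,0],[0,0,0]],[[0,0,0],[0,0,0]],[[0,0,0],[0,0,0]]]'

```text
time_s: 14.65
position: [0.5706, -0.0896, 0.2064]
tool_rot: [[1.0, -0.0, 0.0], [-0.0, -0.883, -0.469], [0.0, 0.469, -0.883]]
ft_force: [-0.4, 0.9, -7.0]
grip_width: 0.0127
gripper_force: 68.6
```

```bash
python3 chk.py p3; python3 -c "
import cv2,numpy as np
a=cv2.imread('pics/p2c.png');b=cv2.imread('pics/p3c.png');cv2.imwrite('pics/p23.png',np.hstack([a[:,:400],b[:,:400]]))"
```

```text
14.65 tilt -28.000106027891416 [ 0.5706299  -0.08958958  0.20637516] [-0.41283124  0.92264515 -7.00899974] [ 0.93634205 -0.0545361  -0.03417143] [-10.  27.  78. -29.  73.  89.]
```

View pics/p23.png

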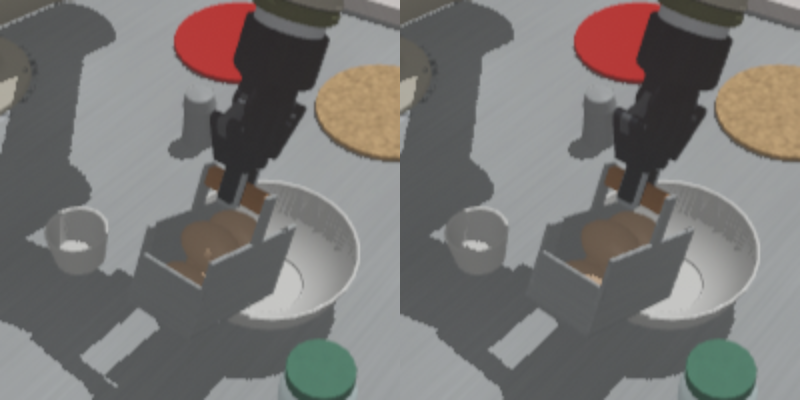

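No eggs out at 28°. Two views remain, so I'll count egg-coloured points in the bowl numerically and keep stepping.

```bash
cat > eggs.py <<'E'
from h import *
def run(n):
    o=env.observe(); a=shot('scene',n); P=cloud(a); h=cv2.cvtColor(a['frame'],cv2.COLOR_RGB2HSV)
    br=(h[...,0]<20)&(h[...,1]>60)
    ib=br&(np.hypot(P[...,0]-.571,P[...,1]+.031)<.1)&(P[...,2]<.075)
    k,_,st,ce=cv2.connectedComponentsWithStats(ib.astype(np.uint8))
    R=o['tool_rot']; print(o['time_s'],'tilt',np.degrees(np.arctan2(R[1,2],-R[2,2])).round(1),'Fz',o['ft_force'][2].round(2),'Tx',o['wrist_torque'][0].round(3),'inbowl',ib.sum(),'brown',br[150:350,200:400].sum())
    for i in range(1,k):
        if st[i,4]>25: print('  blob',st[i,4],ce[i].round(),np.nanmedian(P[_==i],0).round(3))
if __name__=='__main__':
    import sys; run(sys.argv[1])
E
python3 eggs.py e0
```

```text
14.75 tilt -28.0 Fz -6.31 Tx 0.95 inbowl 0 brown 3732
```

Emit:
move_arm --motion '[[[0,0,0],[-0.1,0,0]],[[0,0,0],[-0.1,0,0]],[[0,0,0],[0,0,0]],[[0,0,0],[0,0,0]],[[0,0,0],[0,0,0]],[[0,0,0],[0,0,0]],[[0,0,0],[0,0,0]],[[0,0,0],[0,0,0]]]'

```text
time_s: 15.6
position: [0.5706, -0.0896, 0.2064]
tool_rot: [[1.0, -0.0, -0.0], [-0.0, -0.87, -0.494], [0.0, 0.494, -0.87]]
ft_force: [-0.5, -0.1, -6.0]
grip_width: 0.0128
gripper_force: 68.6
```

```bash
python3 eggs.py e1
```

```text
15.6 tilt -29.6 Fz -5.98 Tx 1.001 inbowl 0 brown 3744
```

Emit:
move_arm --motion '[[[0,0,0],[-0.1,0,0]],[[0,0,0],[-0.1,0,0]],[[0,0,0],[0,0,0]],[[0,0,0],[0,0,0]],[[0,0,0],[0,0,0]],[[0,0,0],[0,0,0]],[[0,0,0],[0,0,0]],[[0,0,0],[0,0,0]]]'

```text
time_s: 16.45
position: [0.5707, -0.0896, 0.2064]
tool_rot: [[1.0, -0.0, 0.0], [-0.0, -0.855, -0.518], [0.0, 0.518, -0.855]]
ft_force: [-0.3, 0.5, -6.6]
grip_width: 0.0125
gripper_force: 71.1
```

```bash
python3 eggs.py e2
```

```text
16.45 tilt -31.2 Fz -6.62 Tx 0.97 inbowl 25 brown 3594
```

Emit:
move_arm --motion '[[[0,0,0],[0,0,0]],[[0,0,0],[0,0,0]],[[0,0,0],[0,0,0]],[[0,0,0],[0,0,0]],[[0,0,0],[0,0,0]],[[0,0,0],[0,0,0]],[[0,0,0],[0,0,0]],[[0,0,0],[0,0,0]],[[0,0,0],[0,0,0]],[[0,0,0],[0,0,0]]]'

```text
time_s: 17.5
position: [0.5706, -0.0895, 0.2064]
tool_rot: [[1.0, -0.0, 0.0], [-0.0, -0.855, -0.518], [0.0, 0.518, -0.855]]
ft_force: [-0.9, 0.1, -4.7]
grip_width: 0.0124
gripper_force: 71.1
```

```bash
python3 eggs.py e3; python3 -c "
import cv2,numpy as np
a=cv2.imread('pics/e2.png')[180:330,250:400];b=cv2.imread('pics/e3.png')[180:330,250:400];cv2.imwrite('pics/e23.png',np.hstack([cv2.resize(i,(400,400)) for i in(a,b)]))"
```

```text
17.5 tilt -31.2 Fz -4.67 Tx 0.904 inbowl 237 brown 3515
  blob 237 [344. 284.] [ 0.592 -0.01   0.037]
```

View pics/e23.png

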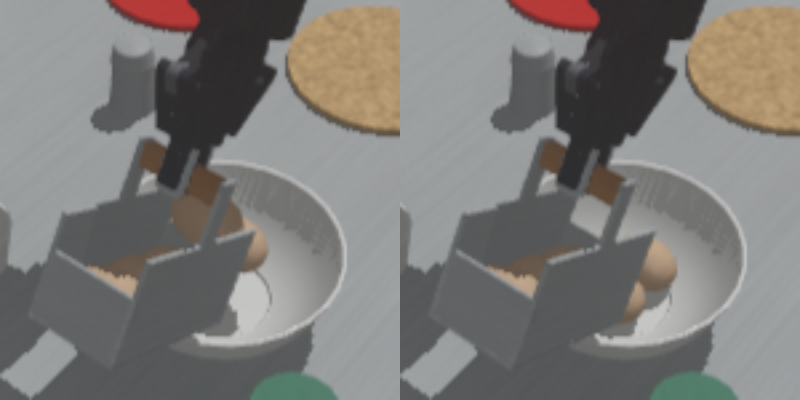

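Left frame: both upper eggs are crossing the lip. Right frame, a second later: two eggs are in the bowl at crop (655,262) and (628,300), and the weight has dropped about 1.5 N. I'll hold until they rest.

Emit:
move_arm --motion '[[[0,0,0],[0,0,0]],[[0,0,0],[0,0,0]],[[0,0,0],[0,0,0]],[[0,0,0],[0,0,0]],[[0,0,0],[0,0,0]],[[0,0,0],[0,0,0]],[[0,0,0],[0,0,0]],[[0,0,0],[0,0,0]],[[0,0,0],[0,0,0]],[[0,0,0],[0,0,0]]]'

```text
time_s: 18.55
position: [0.5706, -0.0895, 0.2063]
tool_rot: [[1.0, -0.0, -0.0], [-0.0, -0.855, -0.518], [-0.0, 0.518, -0.855]]
ft_force: [-0.2, -0.1, -5.4]
grip_width: 0.0124
gripper_force: 71.1
```

```bash
python3 eggs.py e4; python3 eggs.py e5
```

```text
18.55 tilt -31.2 Fz -5.42 Tx 0.942 inbowl 237 brown 3510
  blob 237 [344. 284.] [ 0.592 -0.01   0.037]
18.6 tilt -31.2 Fz -5.45 Tx 0.877 inbowl 238 brown 3508
  blob 238 [344. 284.] [ 0.591 -0.01   0.037]
```

They are at rest. Bring it level.

Emit:
move_arm --motion '[[[0,0,0],[0.05,0,0]],[[0,0,0],[0.12,0,0]],[[0,0,0],[0.2,0,0]],[[0,0,0],[0.28,0,0]],[[0,0,0],[0.3,0,0]],[[0,0,0],[0.3,0,0]],[[0,0,0],[0.3,0,0]],[[0,0,0],[0.3,0,0]],[[0,0,0],[0.3,0,0]],[[0,0,0],[0.3,0,0]],[[0,0,0],[0.3,0,0]],[[0,0,0],[0.3,0,0]],[[0,0,0],[0.28,0,0]],[[0,0,0],[0.25,0,0]],[[0,0,0],[0.17,0,0]],[[0,0,0],[0.1,0,0]],[[0,0,0],[0.05,0,0]],[[0,0,0],[0,0,0]],[[0,0,0],[0,0,0]]]'

```text
time_s: 20.55
position: [0.5706, -0.0894, 0.2063]
tool_rot: [[1.0, 0.0, -0.0], [0.0, -1.0, -0.0], [-0.0, 0.0, -1.0]]
ft_force: [-0.2, -0.1, -5.3]
grip_width: 0.0127
gripper_force: 70.9
```

Emit:
move_arm --motion '[[[0,0,-0.05],[0,0,0]],[[0,0,-0.1],[0,0,0]],[[0,0,-0.15],[0,0,0]],[[0,0,-0.15],[0,0,0]],[[0,0,-0.1],[0,0,0]],[[0,0,-0.05],[0,0,0]],[[0,0,0],[0,0,0]],[[0,0,0],[0,0,0]]]'

```text
time_s: 21.35
position: [0.5705, -0.0895, 0.2361]
tool_rot: [[1.0, -0.0, -0.0], [-0.0, -1.0, 0.0], [-0.0, -0.0, -1.0]]
ft_force: [0.1, 1.1, -5.3]
grip_width: 0.0125
gripper_force: 71.0
```

```bash
python3 eggs.py e6
python3 - <<'E'
from h import *
o=env.observe(); print(o['position'],o['tool_rot'].round(4),o['q'].round(1)); im=shot('wrist','w6')
P=wcloud(im,o); R=o['tool_rot']; h=cv2.cvtColor(im['frame'],cv2.COLOR_RGB2HSV)
# caddy wall top (side wall z-0.04 below bar): fit in tool frame
t=(P-o['position'])@R; m=(abs(t[...,1])<.08)&(t[...,0]>-.06)&(t[...,0]<.06)&(t[...,2]>.03)&(t[...,2]<.055)
q=t[m]; print(len(q),q.min(0),q.max(0)); 
s=q[(abs(abs(q[:,0])-.035)<.006)]; print(np.polyfit(s[:,1],s[:,2],1))
E
```

```text
21.35 tilt 0.0 Fz -5.26 Tx 0.035 inbowl 386 brown 3276
  blob 386 [339. 287.] [ 0.588 -0.033  0.037]
[ 0.57050677 -0.08947043  0.23601755] [[ 1.e+00 -0.e+00 -6.e-04]
 [-0.e+00 -1.e+00  3.e-04]
 [-6.e-04 -3.e-04 -1.e+00]] [-20.7  25.1  71.1   0.   83.9  69.3]
8811 [-0.0380801  -0.07338402  0.03001002] [0.03736488 0.07517837 0.05499931]
[-0.00048524  0.04443827]
```

Level, two eggs in the bowl, three in the caddy (5.3 N). Carry it to the mat.

Emit:
move_arm --motion '[[[-0.04,-0.06,0],[0,0,0]],[[-0.04,-0.12,0],[0,0,0]],[[-0.04,-0.18,0],[0,0,0]],[[-0.04,-0.24,0],[0,0,0]],[[-0.04,-0.3,0],[0,0,0]],[[-0.04,-0.36,0],[0,0,0]],[[-0.04,-0.42,0],[0,0,0]],[[-0.04,-0.48,0],[0,0,0]],[[-0.04,-0.48,0],[0,0,0]],[[-0.04,-0.48,0],[0,0,0]],[[-0.04,-0.48,0],[0,0,0]],[[-0.04,-0.48,0],[0,0,0]],[[-0.04,-0.48,0],[0,0,0]],[[-0.04,-0.48,0],[0,0,0]],[[-0.04,-0.48,0],[0,0,0]],[[-0.04,-0.48,0],[0,0,0]]]'

```text
time_s: 23.05
position: [0.5378, 0.2125, 0.2364]
tool_rot: [[1.0, 0.001, -0.0], [0.001, -1.0, 0.0], [-0.0, -0.0, -1.0]]
ft_force: [0.7, -0.3, -5.9]
grip_width: 0.0126
gripper_force: 71.0
```

Emit:
move_arm --motion '[[[-0.04,-0.44,0],[0,0,0]],[[-0.04,-0.4,0],[0,0,0]],[[-0.04,-0.36,0],[0,0,0]],[[-0.04,-0.3,0],[0,0,0]],[[-0.04,-0.24,0],[0,0,0]],[[-0.04,-0.2,0],[0,0,0]],[[-0.04,-0.14,0],[0,0,0]],[[-0.04,-0.1,0],[0,0,0]],[[-0.04,-0.06,0],[0,0,0]],[[-0.04,-0.02,0],[0,0,0]],[[0,0,0],[0,0,0]],[[0,0,0],[0,0,0]],[[0,0,0],[0,0,0]]]'

```text
time_s: 24.35
position: [0.5188, 0.3232, 0.2364]
tool_rot: [[1.0, -0.0, 0.0], [-0.0, -1.0, -0.0], [0.0, 0.0, -1.0]]
ft_force: [0.7, 0.2, -6.1]
grip_width: 0.0124
gripper_force: 70.9
```

```bash
python3 eggs.py e7
python3 - <<'E'
from h import *
o=env.observe(); im=shot('wrist','w7'); P=wcloud(im,o); print(o['position'])
h=cv2.cvtColor(im['frame'],cv2.COLOR_RGB2HSV)
m=(P[...,2]>.003)&(P[...,2]<.014)&(h[...,1]>70)&(np.hypot(P[...,0]-.519,P[...,1]-.324)<.115)
q=P[m]; r=np.hypot(q[:,0]-.519,q[:,1]-.324); print(len(q),q.min(0),q.max(0))
c=max(cv2.findContours(m.astype(np.uint8),0,1)[0],key=len)[:,0]; c=P[c[:,1],c[:,0]]
e=c[abs(np.hypot(c[:,0]-.519,c[:,1]-.324)-.1)<.012]
A=np.c_[2*e[:,:2],np.ones(len(e))]; s=np.linalg.lstsq(A,(e[:,:2]**2).sum(1),rcond=None)[0]; print(len(e),s[:2],np.sqrt(s[2]+s[:2]@s[:2]))
E
```

```text
24.35 tilt -0.0 Fz -6.1 Tx -0.067 inbowl 714 brown 4594
  blob 714 [335. 284.] [ 0.578 -0.034  0.04 ]
[0.51878355 0.32323202 0.23636274]
15775 [0.53942469 0.22897373 0.00523136] [0.61733854 0.42139842 0.01139259]
309 [0.52111069 0.32479092] 0.09653670719987158
```

Emit:
move_arm --motion '[[[0.02,-0.02,0.05],[0,0,0]],[[0,0,0.1],[0,0,0]],[[0,0,0.2],[0,0,0]],[[0,0,0.25],[0,0,0]],[[0,0,0.25],[0,0,0]],[[0,0,0.25],[0,0,0]],[[0,0,0.25],[0,0,0]],[[0,0,0.25],[0,0,0]],[[0,0,0.2],[0,0,0]],[[0,0,0.14],[0,0,0]],[[0,0,0.08],[0,0,0]],[[0,0,0.05],[0,0,0]],[[0,0,0.03],[0,0,0]],[[0,0,0.02],[0,0,0]],[[0,0,0],[0,0,0]],[[0,0,0],[0,0,0]],[[0,0,0],[0,0,0]]]'

```text
time_s: 26.15
position: [0.5197, 0.3245, 0.1305]
tool_rot: [[1.0, -0.0, 0.0], [-0.0, -1.0, 0.0], [0.0, -0.0, -1.0]]
ft_force: [0.5, 0.4, -6.5]
grip_width: 0.0124
gripper_force: 71.0
```

Emit:
move_arm --motion '[[[0,0,0.02],[0,0,0]],[[0,0,0],[0,0,0]],[[0,0,0],[0,0,0]]]'

```text
time_s: 26.45
position: [0.5197, 0.3245, 0.1293]
tool_rot: [[1.0, -0.0, -0.0], [-0.0, -1.0, -0.0], [-0.0, 0.0, -1.0]]
ft_force: [-0.3, 0.3, -5.3]
grip_width: 0.0124
gripper_force: 71.0
```

Emit:
move_arm --motion '[[[0,0,0.01],[0,0,0]],[[0,0,0],[0,0,0]],[[0,0,0],[0,0,0]]]'

```text
time_s: 26.75
position: [0.5196, 0.3245, 0.1288]
tool_rot: [[1.0, -0.0, -0.0], [-0.0, -1.0, -0.0], [-0.0, 0.0, -1.0]]
ft_force: [0.1, 0.6, -6.0]
grip_width: 0.0126
gripper_force: 71.0
```

Emit:
move_arm --motion '[[[0,0,0.01],[0,0,0]],[[0,0,0],[0,0,0]],[[0,0,0],[0,0,0]]]'

```text
time_s: 27.05
position: [0.5197, 0.3245, 0.1286]
tool_rot: [[1.0, -0.0, 0.0], [-0.0, -1.0, 0.0], [0.0, -0.0, -1.0]]
ft_force: [-1.3, 0.3, -1.8]
grip_width: 0.0124
gripper_force: 71.4
```

Emit:
move_arm --motion '[[[0,0,0.006],[0,0,0]],[[0,0,0],[0,0,0]],[[0,0,0],[0,0,0]]]'

```text
time_s: 27.35
position: [0.5197, 0.3245, 0.1286]
tool_rot: [[1.0, -0.0, 0.001], [-0.0, -1.0, 0.0], [0.001, -0.0, -1.0]]
ft_force: [-2.6, -0.7, 3.8]
grip_width: 0.0127
gripper_force: 72.1
```

Emit:
move_arm --motion '[[[0,0,0],[0,0,0]],[[0,0,0],[0,0,0]],[[0,0,0],[0,0,0]],[[0,0,0],[0,0,0]],[[0,0,0],[0,0,0]],[[0,0,0],[0,0,0]],[[0,0,0],[0,0,0]],[[0,0,0],[0,0,0]],[[0,0,0],[0,0,0]],[[0,0,0],[0,0,0]]]' --claw 0

```text
time_s: 28.35
position: [0.5196, 0.3245, 0.128]
tool_rot: [[1.0, -0.0, 0.0], [-0.0, -1.0, 0.0], [0.0, -0.0, -1.0]]
ft_force: [-0.2, -0.0, 0.5]
grip_width: 0.0858
gripper_force: 0.0
```

Emit:
move_arm --motion '[[[0,0,-0.05],[0,0,0]],[[0,0,-0.15],[0,0,0]],[[0,0,-0.3],[0,0,0]],[[0,0,-0.4],[0,0,0]],[[0,0,-0.4],[0,0,0]],[[0,0,-0.4],[0,0,0]],[[0,0,-0.4],[0,0,0]],[[0,0,-0.3],[0,0,0]],[[0,0,-0.1],[0,0,0]],[[0,0,0],[0,0,0]],[[0,0,0],[0,0,0]]]'

```text
time_s: 29.45
position: [0.5194, 0.3244, 0.2523]
tool_rot: [[1.0, -0.0, -0.001], [-0.0, -1.0, -0.0], [-0.001, 0.0, -1.0]]
ft_force: [1.0, 0.5, 0.3]
grip_width: 0.0855
gripper_force: 0.0
```

```bash
python3 eggs.py e9
python3 - <<'E'
from h import *
o=env.observe(); print(o['position'],o['grip_width'],o['ft_force'])
w=shot('wrist','w9'); P=wcloud(w,o)
m=(P[...,2]>.07)&(P[...,2]<.105)&(np.hypot(P[...,0]-.52,P[...,1]-.324)<.1); print(cv2.minAreaRect(P[m][:,:2].astype(np.float32)), np.percentile(P[m][:,2],[5,50,95]))
a=cv2.imread('pics/e9.png')[140:340,270:470]; cv2.imwrite('pics/fin.png',np.hstack([cv2.resize(a,(400,400)),cv2.resize(cv2.imread('pics/w9.png'),(400,300))[:, :] if 0 else cv2.resize(cv2.imread('pics/w9.png')[:,80:560],(400,400))]))
E
```

```text
29.45 tilt -0.0 Fz 0.32 Tx -0.007 inbowl 717 brown 3804
  blob 717 [335. 284.] [ 0.578 -0.034  0.04 ]
[0.51937733 0.3243539  0.25209385] 0.08543964060703409 [ 0.76885641 -0.55511693 -0.61239039]
((0.5193591117858887, 0.32331135869026184), (0.07511504739522934, 0.14829812943935394), 0.059141162782907486) [0.07308685 0.08695306 0.08905614]
```

View pics/fin.png

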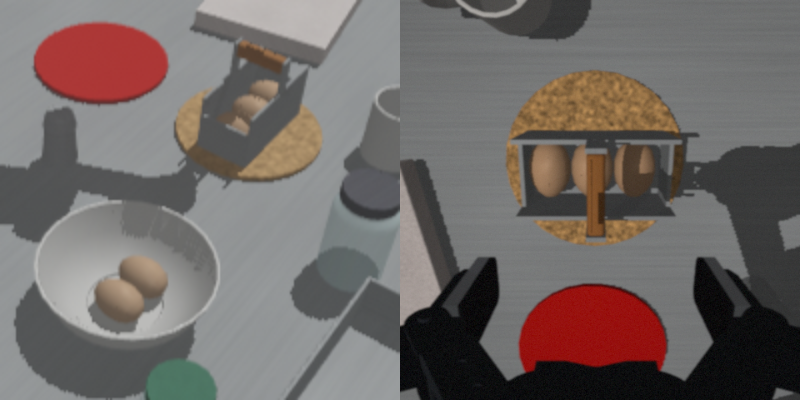

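Two eggs rest in the bowl at (143,277) and (119,300). Three lie in the caddy, which stands centred on the cork mat, and the gripper is clear. Handing in.

```bash
python3 -c "
from rig import env; print(env.close_job())"
```

```text
the job is handed in; nothing more can be done
None
```

The job is handed in at about 29 s of the 64 s allowed: two eggs rest in the white bowl, and the caddy stands upright, let go, within about 2 mm of the cork mat's centre with the other three inside.

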